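# Fish the instrument basket out of the soaking tank with the lifting hook

### The arm

A 6-joint arm with a two-finger parallel gripper is mounted at the origin on a cart in front of the work surface, level with it; the furniture and walls round the work are solid. World frame = base frame: x ahead of the robot, y to its left, z up, the work surface at z = 0. Lengths are in m, angles in rad, forces in N, time in s.
With the tool pointing down it reaches from about 0.35 to 0.875 m from the base axis. Payload 4.2 kg.
Tool frame: the origin (TCP) lies midway between the tips of the shut fingers; the grasp point (between the pads) lies 19 mm behind it (bot.grasp_offset is the distance from the TCP to the grasp point, in m); z points along the fingers, y is the line along which they close (so a half turn about z gives the same grasp; the last joint's range is limited). The gripper opens to 87 mm and grips with 3 to 60 N. Pads are 19 mm wide; open, the fingers measure 117 mm over their backs; the gripper's body (75 mm by 190 mm) begins 51 mm behind the grasp point.
Start: joints at [1.415, 0.385, 0.008, 0, -1.194, -0.259], TCP at [0.252, 0.572, 0.223] pointing down, gripper open.
Joint ranges: [-3.14, 3.14], [-1.21, 2.06], [-1.07, 1.41], [-3.16, 2.05], [-2.99, -0.16], [-3.1, 3.1]. Speed limits (rad/s): [2.79, 2.79, 3.14, 3.14, 3.14, 3.14].

### API

Orientations are given as a unit quaternion [w, x, y, z].
In Python, from workcell import bot gives the robot as it stands.
- The arm moves only by the tool carry_out, never from a script. Its argument "steps" is text: rows parted by semicolons, each of 5 numbers parted by spaces: the finger opening in cm, from 0 to 8.7, then the shift along the tool's x, y, z in cm, then the turn about the tool's z in rad. A call has 1 to 20 rows; each row is the pose to reach, as a shift and turn from the pose commanded when the call began, along the tool's axes at that moment; what a row does not reach only later rows make up. A row lasts 1/12 s, in which the tool goes at most 41.7 mm and 7.16 degrees, less where a joint would pass 70% of its speed; a pose out of reach is approached as far as the arm can. A call with a gripper value outside its range is refused whole. The fingers move at their own pace and stop on an object; "newtons" is the grip in N (left out, the last holds). Time passes only in rows, so rows that repeat a pose let the fingers close. It gives the time, the measured TCP pose, the force, the opening and the grip force at its end, in the units of the state.
- bot.get_obs(): the state, without advancing time (a new reading comes with each control period).
- bot.read_camera(name): name is "side" or "top"; returns a dict with "color" (480x640x3 uint8, red, green, blue), "vertical_fov" (degrees; the focal length in pixels is half the picture's height over the tangent of half this angle, whatever the lens; pixels are square), "cx", "cy" (the principal point, pixels), "dist" ([k1, k2, p1, p2, k3] as OpenCV has them; the pictures are not rectified), "extrinsics" (4x4, takes a point from camera to world coordinates). Camera axes: x right, y up, looking along -z (the intrinsics and any distortion apply to the point x, -y, -z); pixel columns grow to the right and rows downward; lengths in m; the calibration is good to about 2 mm. A picture is of the moment at which its call begins. There is no depth.
- bot.hand_in(): hands the job in; it is judged then, once.
The state is a dict: "time": time; "joint_positions": joint angles; "qvel": joint speeds; "joint_efforts": joint torques, N m; "tcp_pos": TCP position; "tool_rot": TCP orientation; "ft_force": force on the tool from outside, world axes, zero at the start; "moment": the same for the moment, N m; "gripper_width": opening from 0.0 (shut) to 1.0 (fully open); "gripper_force": force on a finger pad.
Only numpy, scipy, OpenCV 4.12 (cv2) and the standard library are available. Lean on these libraries where they do the work, as an engineer would, in place of code of your own. Each camera call takes 0.05 s, during which the arm holds its last target. There are 200 camera calls.

### The job

The small instrument basket hangs deep in the narrow (drained) soaking tank, its loose handle flopped over to one side or the other: feel for it with the lifting hook, lift the basket out on the hook without touching the basket with your fingers, and stand it gently, flat and upright, in the steel tray. Then hang the hook back in its holder, and leave the other things where they are.

Things in the scene. Friction and masses are not known exactly. Their poses are not given: they have to be found in the camera images.
- hook: Lifting hook, 164 mm long, 0.15 kg. Origin on its axis, underside of its round collar (40 mm across, 4 mm thick). Above it a grey square handle 22x22 mm, z = 4 to 56 mm, sides along x and y. Below it a straight 6 mm rod on the z axis, ending in a J that points to the hook's +x. At the start it hangs upright in the holder, collar on the rim, x along the holder's x.
- hook_seat (a point): Inner bottom of the hook's J, 11 mm along +x from the rod's axis and 102 mm below the collar's underside; same axes as the hook. The J is of 6 mm bar: lowest point 108 mm below the collar's underside, tip's centre line 22 mm from the rod's, tip top at z = -91 mm of the hook, 16 mm clear gap between rod and tip.
- holder: Fixed upright plastic sleeve for the hook, on a 100x80 mm foot. Origin on the work surface under the rod's place. Bore x = -12 to +30, y = -14 to +14 mm in its frame, walls 4 mm, rim 118 mm high. The hook hangs with rod at x = y = 0 (some play), J pointing to the holder's +x, collar on the rim. Holder and tray may stand on either side of the tank.
- tank: Fixed tall narrow metal soaking tank, open at the top and dry. Origin on the work surface under its centre. Inside 96 mm (x) by 74 mm (y), walls 3 mm, rim 140 mm high; 10 mm wide ledges at both x ends, top at 36 mm, carry the basket.
- basket: Steel instrument basket, about 0.34 kg, body 70 (x) by 62 (y) by 30 mm high, lugs at both x ends (90 mm over the lugs, underside 24 mm above the foot). Origin at the centre of its underside, z up; in the tank it hangs 12 mm above the work surface, x along the tank's x (some mm of play). Three instruments are fixed in it, below the rim.
- basket_hinge (a point): Middle of the basket handle's hinge axis (along the basket's x), 28 mm above the foot; axes as the basket. The handle is a free-swinging wire arch 45 mm high; its top bar runs along x, 44 mm long, its middle 40 mm in an 8 mm sleeve. It falls to a stop 0.5 rad from upright: bar at y = +22 or -22 mm, 39 mm above the hinge axis. Which side is not told; a hook lowered there lands on it.
- tray: Fixed open steel tray, 176 mm (x) by 156 mm (y), walls 3 mm thick and 16 mm high. Origin on the work surface under its centre; inner floor 3 mm high.
- stapler: Bystander, loose: blue stapler, 135x36x47 mm. Origin at the centre of its underside.
- plaster_tape: Bystander, loose: roll of sticking plaster, 60 mm across, 25 mm high. Origin at the centre of its underside.
- dropper_bottle: Bystander, loose: brown dropper bottle, 34 mm across, 102 mm high. Origin at the centre of its underside.

How it is judged:
On the way, in this order (a step that is already met when the one before it is completed fails the run):
1. the basket hangs on the hook, clear above the tank (height (world z) of basket above 0.142 m and contact force between hook and basket above 1 N), for 0.2 s.
2. the basket stands flat and upright in the tray (horizontal distance between basket and tray below 0.065 m and z of basket in the frame of tray below 0.01 m and angle between basket's own z axis and vertical below 0.08 rad), for 0.2 s.
At the end, for the whole second after the job is handed in: The basket stands on the tray's floor (foot less than 10 mm above the work surface, tilt under 0.08 rad, origin within 65 mm of the tray's centre, at rest), and the hook hangs at rest in its holder (collar on the rim within 4 mm, axis within 16 mm of the holder's, tilt under 0.1 rad), released (all of step 2 and linear speed of each of basket, hook below 0.03 m/s and horizontal distance between hook and holder below 0.016 m and z of hook in the frame of holder between 0.114 and 0.122 m and angle between hook's own z axis and vertical below 0.1 rad); the robot touches nothing.
It fails at once if the fingers or the arm touch the basket or its handle (over 1 N) (contact force between any of the fingers, the arm and basket above 1 N).
It fails at once if the basket is dropped or flung (faster than 0.8 m/s) (linear speed of basket above 0.8 m/s).
It fails at once if the hook is forced against the basket (over 40 N) (contact force between hook and basket above 40 N).
It fails at once if a bystander is displaced by more than 30 mm (distance of any of stapler, plaster_tape, dropper_bottle from where it was at the start of the episode above 0.03 m).
It also fails if it takes over 72 s, if anything falls off the work surface, if the arm or the gripper's body presses on something with over 40 N, if the wrist force passes 120 N, or if a joint passes its speed limit or range.

## Working session

There is one attempt and no reset: what is moved stays moved. The work goes in short steps, Python scripts to look and compute and a tool call to move; the robot and the scene stay as the last step left them, time stands still between calls to the robot, and variables do not carry over. Pictures are saved under pics/ and viewed, at most 12 in all, crops included, and the job is handed in when it is done.

Besides the shell and the picture viewer there is one more tool, called after "Emit:" by a JSON object that holds its "fn" and its "kwargs", one argument or row to a line. carry_out: Moves the arm, as the interface text tells. Its arguments: {"type":"object","properties":{"steps":{"type":"string"},"newtons":{"type":"number"}},"required":["steps"]}

```bash
mkdir -p pics
cat > h.py <<'E'
import numpy as np, cv2
from workcell import bot
def cam(n):
    c=bot.read_camera(n); f=240/np.tan(np.radians(c["vertical_fov"])/2)
    K=np.array([[f,0,c["cx"]],[0,f,c["cy"]],[0,0,1]]); return c["color"],K,np.array(c["dist"],float),np.array(c["extrinsics"])
def ray(C,uv):
    _,K,d,E=C
    p=cv2.undistortPoints(np.array([[uv]],float),K,d)[0,0]
    v=E[:3,:3]@np.array([p[0],-p[1],-1]); return E[:3,3],v
def onz(C,uv,z):
    o,v=ray(C,uv); return o+v*(z-o[2])/v[2]
def proj(C,P):
    _,K,d,E=C
    q=(np.asarray(P,float).reshape(-1,3)-E[:3,3])@E[:3,:3]; q=q*[1,-1,-1]
    return cv2.projectPoints(q,np.zeros(3),np.zeros(3),K,d)[0][:,0]
E
python3 - <<'E'
from h import *
for n in("top","side"):
    C=cam(n); cv2.imwrite(f"pics/{n}0.png",C[0][:,:,::-1]); print(n,C[3].round(3),C[1][0,0],C[2])
o=bot.get_obs();print(o["time"],o["tcp_pos"],o["tool_rot"],o["gripper_width"],bot.grasp_offset)
E
```

```text
top [[-0.009  0.992 -0.127  0.356]
 [-1.    -0.011 -0.009 -0.013]
 [-0.011  0.127  0.992  1.447]
 [ 0.     0.     0.     1.   ]] 623.9930740654975 [-0.11662055  0.          0.          0.          0.        ]
side [[-1.    -0.02   0.013  0.534]
 [ 0.022 -0.521  0.853  0.811]
 [-0.01   0.853  0.521  0.59 ]
 [ 0.     0.     0.     1.   ]] 502.16006827019453 [-0.0895187  0.         0.         0.         0.       ]
0.1 [0.25164279 0.57150525 0.22154101] [ 1.00216742e-03  9.78555576e-01 -2.05980476e-01 -1.52445648e-04] 0.9987044554569721 0.0187
```

View pics/top0.png

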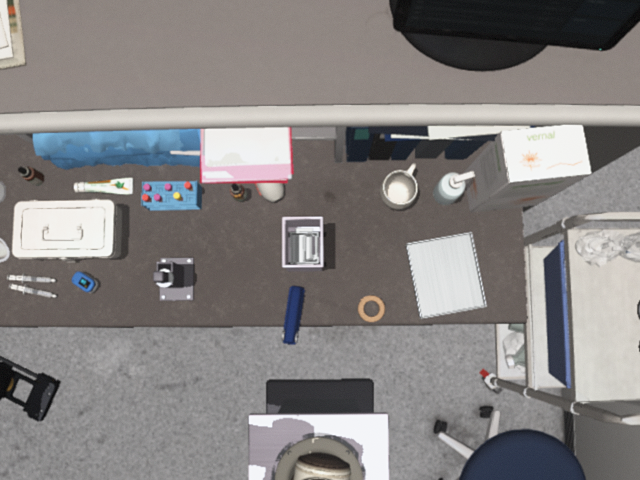

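View pics/side0.png

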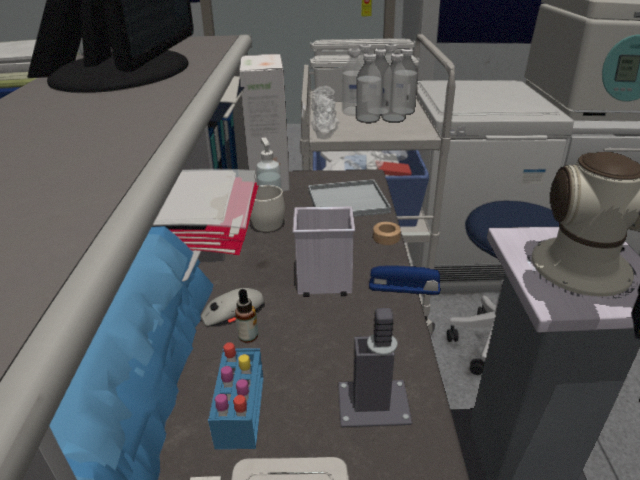

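The top view shows the holder at about (175,278), the tank at (303,242), the tray at (447,275), the stapler at (292,315) and the tape at (371,308). The arm is parked at lower left. I'll enlarge the tank, holder and tray.

Run:
```python
from h import *
C=cam("top"); S=cam("side"); im=C[0][:,:,::-1]
r=lambda a,s:cv2.resize(a,None,fx=s,fy=s,interpolation=cv2.INTER_CUBIC)
a=r(im[210:275,275:330],6); b=r(im[250:307,150:205],6)
h=max(a.shape[0],b.shape[0]); pad=lambda x:cv2.copyMakeBorder(x,0,h-x.shape[0],0,0,cv2.BORDER_CONSTANT)
cv2.imwrite("pics/t1.png",np.hstack([pad(a),pad(b)]))
cv2.imwrite("pics/s1.png",r(S[0][200:430,285:415,::-1],2.6))
# tray: bright mask in top
g=cv2.cvtColor(im,cv2.COLOR_BGR2GRAY); sub=np.zeros_like(g); sub[225:325,395:495]=(g[225:325,395:495]>110)*255
c=max(cv2.findContours(sub,0,2)[0],key=cv2.contourArea); R=cv2.minAreaRect(c); print(R)
P=np.array([onz(C,p,0.016)[:2] for p in cv2.boxPoints(R)]); print(P.round(4),P.mean(0),np.linalg.norm(np.diff(P,axis=0),axis=1))
```

```text
((446.08984375, 274.8673400878906), (79.01374816894531, 68.96705627441406), 79.11447143554688)
[[ 0.5415 -0.2054]
 [ 0.5705 -0.3649]
 [ 0.3898 -0.3926]
 [ 0.3625 -0.235 ]] [ 0.46607228 -0.29945608] [0.16210477 0.18275625 0.15992728]
```

View pics/t1.png

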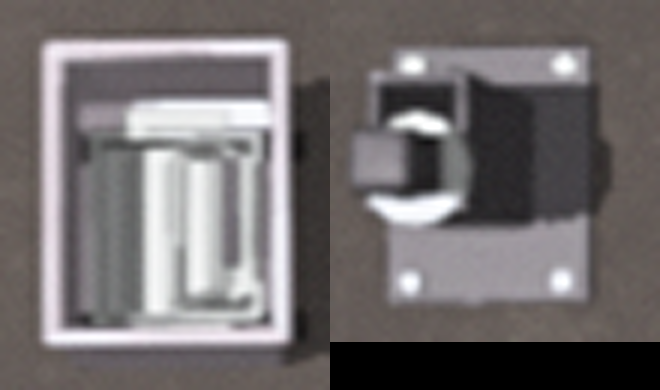

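View pics/s1.png

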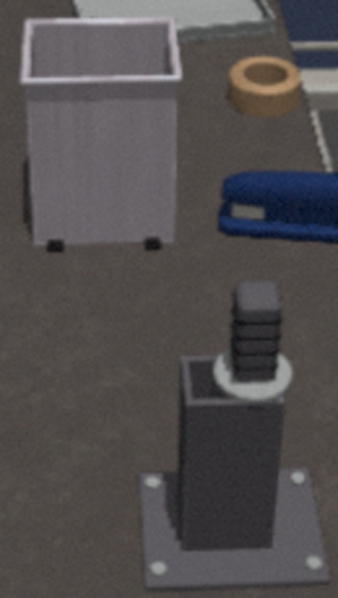

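Run:
```python
from h import *
C=cam("top"); S=cam("side"); im=C[0][:,:,::-1]
a=im[215:272,280:327]; a=cv2.resize(a,None,fx=10,fy=10,interpolation=cv2.INTER_LANCZOS4)
cv2.imwrite("pics/t2.png",cv2.convertScaleAbs(a,alpha=1.15,beta=-20))
# tank rim
def rect(C,box,m,z):
    u0,v0,u1,v1=box; k=np.zeros(C[0].shape[:2],np.uint8); k[v0:v1,u0:u1]=m[v0:v1,u0:u1]*255
    c=max(cv2.findContours(k,0,2)[0],key=cv2.contourArea); R=cv2.minAreaRect(c)
    P=np.array([onz(C,p,z)[:2] for p in cv2.boxPoints(R)]); d=np.diff(P,axis=0); print(R,"\n",P.mean(0).round(4),np.linalg.norm(d,axis=1).round(4),np.arctan2(d[:,1],d[:,0]).round(3))
g=C[0].astype(int).sum(2)/3
print("tank");rect(C,(275,210,330,275),g>140,.14)
print("foot bolts")
for u,v in [(412,65),(565,65),(410,282),(562,282)]:
    print(onz(C,(150+(u-330)/6-.4,250+v/6-.4),.008).round(4))
for CC,box,z in((C,(150,262,180,292),.122),(S,(365,330,402,356),.122)):
    u0,v0,u1,v1=box; gg=CC[0].astype(int).sum(2)/3; k=(gg[v0:v1,u0:u1]>150).astype(np.uint8)
    c=max(cv2.findContours(k,0,2)[0],key=cv2.contourArea); c=c+np.array([u0,v0]); pts=cv2.findNonZero(k)[:,0]+[u0,v0]
    e=cv2.fitEllipse(cv2.convexHull(pts)) ; print("collar",e,onz(CC,e[0],z).round(4),pts.min(0),pts.max(0))
hs=[]
```

```text
tank
((302.0, 241.5), (51.0, 40.0), 90.0) 
 [0.5304 0.0286] [0.0851 0.1087 0.0842] [-1.582  3.131  1.561]
foot bolts
[0.5065 0.3581 0.008 ]
[0.506  0.2976 0.008 ]
[0.422  0.3573 0.008 ]
[0.4217 0.2976 0.008 ]
collar ((168.9100341796875, 275.195556640625), (29.0484619140625, 40.34889602661133), 171.76498413085938) [0.4626 0.3157 0.122 ] [156 262] [179 291]
collar ((381.96051025390625, 342.6815185546875), (18.48531150817871, 27.623043060302734), 96.33006286621094) [0.4555 0.3277 0.122 ] [368 338] [395 352]
```

View pics/t2.png

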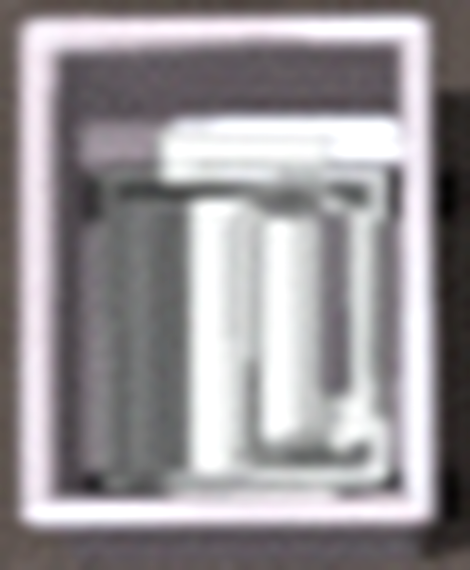

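The tank is seen from above, lit from the left, with its left interior in shadow. There are two candidates for the bar: the mauve strip at about (337,300) and something inside the dark zone at about (150,320). I'll compare colours.

Run:
```python
from h import *
C=cam("top"); im=np.mean([cam("top")[0].astype(float) for _ in range(6)],0)
for v in (233,238,243,248,252,256,260):
    print(v,' '.join('%d/%d/%d'%tuple(im[v,u]) for u in range(286,322)))
# expected columns of bar for both sides
for s in(1,-1): print(s,proj(C,[[.53-.02,.0286+s*.022,.079],[.53+.02,.0286+s*.022,.079]]).round(1))
print(proj(C,[[.53-.035,.0286+.031,.042],[.53+.035,.0286-.031,.042]]).round(1))
```

```text
233 90/85/89 81/76/80 69/66/68 74/73/74 99/101/100 103/105/104 91/92/91 87/88/88 86/86/86 91/93/92 116/118/117 135/137/137 134/135/135 128/130/130 125/127/126 126/128/127 129/131/132 137/139/141 145/146/148 151/153/155 161/162/164 159/161/162 150/151/152 148/149/150 150/152/152 156/157/157 154/156/157 136/138/140 126/128/129 130/132/133 154/156/158 186/188/189 153/154/155 91/88/91 171/165/173 231/224/233
238 91/87/91 89/83/87 108/102/108 120/116/120 117/116/117 109/111/111 109/111/111 119/122/122 118/119/119 108/109/109 101/101/102 101/103/102 130/131/131 205/207/207 238/239/239 235/237/236 214/216/216 197/198/199 198/199/199 182/184/184 206/209/209 237/239/238 238/239/239 218/220/220 200/202/203 175/176/178 133/130/135 119/114/121 137/134/139 193/194/195 202/205/204 155/157/156 119/118/120 140/133/140 202/196/204 238/233/241
243 90/85/90 89/84/88 113/107/113 123/118/123 116/115/116 109/110/110 111/111/112 118/119/120 120/120/121 109/110/110 102/103/103 102/102/102 130/131/131 206/208/208 240/241/241 237/239/238 216/217/217 198/199/199 198/199/199 180/182/182 209/211/211 237/239/238 
[... 1285 characters left out ...]
/243 240/241/241 220/222/222 193/196/195 181/183/182 172/173/173 180/181/181 214/216/216 235/236/236 226/228/228 187/189/189 147/145/148 152/145/152 203/199/208 239/239/243
260 89/84/88 89/84/88 116/110/116 133/128/133 130/128/130 114/115/115 107/107/108 118/119/118 117/119/120 108/109/110 103/104/104 103/104/104 129/130/130 208/211/210 244/245/244 242/243/243 226/228/228 188/189/189 159/161/160 139/140/140 133/135/134 132/134/134 124/126/126 109/110/109 105/106/106 105/105/105 108/109/109 129/131/131 130/132/132 113/114/114 132/133/133 190/192/192 190/191/192 160/155/160 199/195/204 239/238/243
1 [[293.  254.3]
 [292.9 236.3]]
-1 [[312.9 254.1]
 [312.8 236.1]]
[[289.8 262.7]
 [316.9 231.8]]
```

The mauve strip (columns 312-314, rows 236-254) matches a 40 mm sleeve on the −y side, at the predicted position. The hook's own contact will confirm it. Next, go to the hook.

```bash
cat >> h.py <<'E'
def go(p,yaw=None):
    from scipy.spatial.transform import Rotation as Ro
    o=bot.get_obs(); w,x,y,z=o["tool_rot"]; M=Ro.from_quat([x,y,z,w]).as_matrix()
    y0=np.arctan2(M[1,0],M[0,0]); s=M.T@(np.array(p)-o["tcp_pos"])*100
    print("t",o["time"],"tcp",np.round(o["tcp_pos"],4),"yaw",round(y0,4),"shift cm",s.round(2),"turn",None if yaw is None else round(-(yaw-y0),3),"F",np.round(o["ft_force"],2),"w",o["gripper_width"],o["gripper_force"])
E
python3 -c "
from h import *
go([.4555,.3277,.2215],0);go([.4555,.3277,.129],0)"
```

```text
t 0.65 tcp [0.2518 0.572  0.2226] yaw -0.4148 shift cm [28.49 14.15  0.11] turn -0.415 F [-0.51 -0.79 -0.55] w 1.0011667866553335 0.0
t 0.65 tcp [0.2518 0.572  0.2226] yaw -0.4148 shift cm [28.49 14.15  9.36] turn -0.415 F [-0.51 -0.79 -0.55] w 1.0011667866553335 0.0
```

Emit:
{"fn": "carry_out", "kwargs": {
  "steps": "8.7 7 3.5 0 -0.1; 8.7 14.2 7 0 -0.2; 8.7 21.3 10.5 0 -0.3; 8.7 28.5 14.1 0 -0.415; 8.7 28.5 14.1 0 -0.415; 8.7 28.5 14.1 0 -0.415; 8.7 28.5 14.1 0 -0.415; 8.7 28.5 14.1 0 -0.415; 8.7 28.5 14.1 0 -0.415; 8.7 28.5 14.1 0 -0.415; 8.7 28.5 14.1 0 -0.415; 8.7 28.5 14.1 0 -0.415"
}}

```text
time: 1.65
tcp_pos: [0.4554, 0.3288, 0.2226]
tool_rot: [-0.0, 1.0, 0.001, 0.0]
ft_force: [-0.9, -0.3, -0.5]
gripper_width: 1.004
gripper_force: 0.0
```

```bash
python3 -c "
from h import *
go([.4555,.3277,.129],0)
S=cam('side');cv2.imwrite('pics/s3.png',S[0][180:440,260:460,::-1].repeat(2,0).repeat(2,1))"
```

```text
t 1.65 tcp [0.4554 0.3288 0.2226] yaw 0.0013 shift cm [0.01 0.11 9.36] turn 0.001 F [-0.85 -0.35 -0.51] w 1.003877204184738 0.0
```

View pics/s3.png

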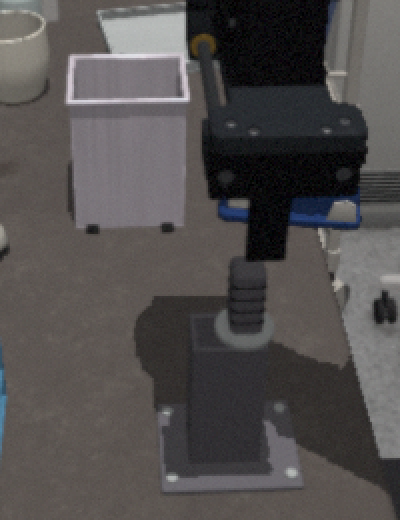

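The finger (268,220 in the crop) is above and nearer the camera than the handle (247,290). I'll check the alignment by projection.

```bash
python3 -c "
from h import *
S=cam('side');T=cam('top')
print(proj(S,[[.4555,.3277,.148],[.4555,.3277,.174],[.4555,.3277,.122]]), (proj(S,[[.4555,.3288+.05,.2226]])))
print(proj(T,[[.4555,.3277,.174]]),'obs handle top',150+50/6,250+157/6)"
```

```text
[[382.9392583  327.93619415]
 [383.98211596 312.49461965]
 [381.93215943 342.69602939]] [[391.50182858 309.1537387 ]]
[[157.01490861 276.6916931 ]] obs handle top 158.33333333333334 276.1666666666667
```

Emit:
{"fn": "carry_out", "kwargs": {
  "steps": "8.7 0 0 2.5 0; 8.7 0 0 5 0; 8.7 0 0 7.5 0; 8.7 0 0 9.3 0; 8.7 0 0 9.3 0; 8.7 0 0 9.3 0; 1.5 0 0 9.3 0; 1.5 0 0 9.3 0; 1.5 0 0 9.3 0; 1.5 0 0 9.3 0; 1.5 0 0 9.3 0; 1.5 0 0 9.3 0; 1.5 0 0 9.3 0; 1.5 0 0 9.3 0; 1.5 0 0 9.3 0; 1.5 0 0 9.3 0",
  "newtons": 50
}}

```text
time: 3.13
tcp_pos: [0.4559, 0.3281, 0.1295]
tool_rot: [0.0, 1.0, 0.0, -0.0]
ft_force: [0.1, 1.1, 0.5]
gripper_width: 0.326
gripper_force: 0.0
```

Emit:
{"fn": "carry_out", "kwargs": {
  "steps": "1.5 0 0 0 0; 1.5 0 0 0 0; 1.5 0 0 0 0; 1.5 0 0 0 0; 1.5 0 0 0 0; 1.5 0 0 0 0; 1.5 0 0 0 0; 1.5 0 0 0 0"
}}

```text
time: 3.8
tcp_pos: [0.4558, 0.328, 0.1295]
tool_rot: [0.0, 1.0, 0.0, -0.0]
ft_force: [0.4, -1.0, -0.1]
gripper_width: 0.248
gripper_force: 50.0
```

Emit:
{"fn": "carry_out", "kwargs": {
  "steps": "1.5 0 0 -1 0; 1.5 0 0 -3 0; 1.5 0 0 -6 0; 1.5 0 0 -9 0; 1.5 0 0 -12 0; 1.5 0 0 -15 0; 1.5 0 0 -18 0; 1.5 0 0 -18 0; 1.5 0 0 -18 0; 1.5 0 0 -18 0"
}}

```text
time: 4.63
tcp_pos: [0.4552, 0.3279, 0.3089]
tool_rot: [0.0, 1.0, 0.0, -0.001]
ft_force: [-0.7, 0.0, -1.8]
gripper_width: 0.251
gripper_force: 50.0
```

```bash
python3 -c "
from h import *
go([.530,.0426,.31],-np.pi/2)
S=cam('side');cv2.imwrite('pics/s4.png',S[0][150:440,260:460,::-1].repeat(2,0).repeat(2,1))"
```

```text
t 4.6333 tcp [0.4552 0.3279 0.3089] yaw 0.0001 shift cm [ 7.48 28.53 -0.12] turn 1.571 F [-0.73  0.03 -1.84] w 0.2507402882253036 49.99996969476342
```

View pics/s4.png

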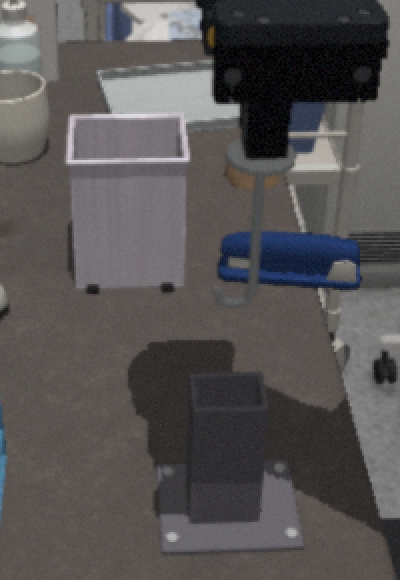

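The hook is held with the J toward +x. The rod runs from about (261,170) to (251,290) and the J bottom is at about (235,302), in crop pixels. I'll check the rod's offset and tilt numerically.

```bash
python3 -c "
from h import *
S=cam('side')
z=.298
P=proj(S,[[.4552,.3279,z],[.4552,.3279,z-.02],[.4552,.3279,z-.095],[.4662,.3279,z-.108],[.4772,.3279,z-.091]]);print(((P-[260,150])*2).round(1))
g=S[0].astype(int).sum(2)
for v in(240,255,270,285): print(v,g[v,378:395])"
```

```text
[[259.5 156.5]
 [257.6 186.4]
 [250.9 289. ]
 [232.2 305.9]
 [215.4 284.7]]
240 [242 249 250 248 255 254 260 266 249 240 226 231 228 234 250 257 265]
255 [260 258 262 262 261 259 261 252 232 230 235 233 229 246 259 258 253]
270 [196 189 199 191 191 187 193 205 223 228 235 235 211 195 205 205 197]
285 [209 201 201 198 188 188 204 227 231 235 230 205 184 185 185 149 131]
```

Emit:
{"fn": "carry_out", "kwargs": {
  "steps": "1.5 0.5 2 0 0.12; 1.5 1.1 4.2 0 0.24; 1.5 1.7 6.4 0 0.36; 1.5 2.3 8.6 0 0.48; 1.5 2.9 10.8 0 0.6; 1.5 3.5 13 0 0.72; 1.5 4.1 15.4 0 0.84; 1.5 4.7 17.8 0 0.96; 1.5 5.3 20.2 0 1.08; 1.5 5.9 22.5 0 1.2; 1.5 6.5 24.8 0 1.32; 1.5 7 26.8 0 1.44; 1.5 7.4 28.2 0 1.55; 1.5 7.5 28.5 0 1.571; 1.5 7.5 28.5 0 1.571; 1.5 7.5 28.5 0 1.571; 1.5 7.5 28.5 0 1.571; 1.5 7.5 28.5 0 1.571; 1.5 7.5 28.5 0 1.571; 1.5 7.5 28.5 0 1.571"
}}

```text
time: 6.4
tcp_pos: [0.5308, 0.0437, 0.3096]
tool_rot: [-0.0, 0.708, -0.707, -0.0]
ft_force: [1.3, 0.2, -1.7]
gripper_width: 0.252
gripper_force: 50.0
```

```bash
python3 -c "
from h import *
go([.530,.0416,.172],-np.pi/2)"
```

```text
t 6.4 tcp [0.5308 0.0437 0.3096] yaw -1.5695 shift cm [ 0.21  0.08 13.76] turn 0.001 F [ 1.3   0.19 -1.67] w 0.25184686226025926 50.00004440546036
```

Emit:
{"fn": "carry_out", "kwargs": {
  "steps": "1.5 0.2 0.1 2 0; 1.5 0.2 0.1 4 0; 1.5 0.2 0.1 6 0; 1.5 0.2 0.1 8 0; 1.5 0.2 0.1 9.5 0; 1.5 0.2 0.1 10 0; 1.5 0.2 0.1 10.5 0; 1.5 0.2 0.1 10.9 0; 1.5 0.2 0.1 11.2 0; 1.5 0.2 0.1 11.5 0; 1.5 0.2 0.1 11.5 0; 1.5 0.2 0.1 11.5 0; 1.5 0.2 0.1 11.5 0"
}}

```text
time: 7.48
tcp_pos: [0.5302, 0.0411, 0.195]
tool_rot: [-0.0, 0.707, -0.707, 0.0]
ft_force: [0.8, 0.9, -1.1]
gripper_width: 0.246
gripper_force: 50.0
```

Emit:
{"fn": "carry_out", "kwargs": {
  "steps": "1.5 0 0 0.4 0; 1.5 0 0 0.8 0; 1.5 0 0 1.2 0; 1.5 0 0 1.6 0; 1.5 0 0 2 0; 1.5 0 0 2.4 0; 1.5 0 0 2.4 0; 1.5 0 0 2.4 0; 1.5 0 0 2.4 0"
}}

```text
time: 8.23
tcp_pos: [0.5301, 0.0411, 0.1707]
tool_rot: [-0.0, 0.707, -0.707, 0.0]
ft_force: [0.9, 0.8, -1.5]
gripper_width: 0.251
gripper_force: 50.0
```

Emit:
{"fn": "carry_out", "kwargs": {
  "steps": "1.5 0.4 0 0 0; 1.5 0.8 0 0 0; 1.5 1.2 0 0 0; 1.5 1.6 0 0 0; 1.5 2 0 0 0; 1.5 2.2 0 0 0; 1.5 2.2 0 0 0; 1.5 2.2 0 0 0; 1.5 2.2 0 0 0"
}}

```text
time: 8.98
tcp_pos: [0.5299, 0.0191, 0.1705]
tool_rot: [0.0, -0.707, 0.707, 0.0]
ft_force: [0.4, -0.3, -2.8]
gripper_width: 0.246
gripper_force: 50.0
```

Emit:
{"fn": "carry_out", "kwargs": {
  "steps": "1.5 0 0 -0.3 0; 1.5 0 0 -0.6 0; 1.5 0 0 -0.9 0; 1.5 0 0 -1.2 0; 1.5 0 0 -1.5 0; 1.5 0 0 -1.8 0; 1.5 0 0 -2.1 0; 1.5 0 0 -2.4 0; 1.5 0 0 -2.7 0; 1.5 0 0 -3 0; 1.5 0 0 -3 0; 1.5 0 0 -3 0; 1.5 0 0 -3 0; 1.5 0 0 -3 0"
}}

```text
time: 10.15
tcp_pos: [0.5298, 0.0191, 0.2003]
tool_rot: [-0.0, -0.707, 0.707, 0.0]
ft_force: [-0.0, 1.5, -5.8]
gripper_width: 0.25
gripper_force: 50.0
```

Emit:
{"fn": "carry_out", "kwargs": {
  "steps": "1.5 -0.3 0 0 0; 1.5 -0.6 0 0 0; 1.5 -0.9 0 0 0; 1.5 -1.2 0 0 0; 1.5 -1.5 0 0 0; 1.5 -1.8 0 0 0; 1.5 -1.9 0 0 0; 1.5 -1.9 0 0 0; 1.5 -1.9 0 0 0; 1.5 -1.9 0 0 0; 1.5 -1.9 0 0 0; 1.5 -1.9 0 -0.4 0; 1.5 -1.9 0 -0.8 0; 1.5 -1.9 0 -1.2 0; 1.5 -1.9 0 -1.6 0; 1.5 -1.9 0 -2 0; 1.5 -1.9 0 -2 0; 1.5 -1.9 0 -2 0; 1.5 -1.9 0 -2 0"
}}

```text
time: 11.73
tcp_pos: [0.5297, 0.0381, 0.2204]
tool_rot: [-0.0, -0.707, 0.707, 0.0]
ft_force: [-0.6, 0.3, -5.0]
gripper_width: 0.25
gripper_force: 50.0
```

Weight about 3.5 N above the hook alone, so the basket is hanging with little side force. Lift it out.

Emit:
{"fn": "carry_out", "kwargs": {
  "steps": "1.5 0 0 -0.5 0; 1.5 0 0 -1.3 0; 1.5 0 0 -2.2 0; 1.5 0 0 -3.2 0; 1.5 0 0 -4.2 0; 1.5 0 0 -5.2 0; 1.5 0 0 -6.2 0; 1.5 0 0 -7.2 0; 1.5 0 0 -8.2 0; 1.5 0 0 -9.2 0; 1.5 0 0 -10.2 0; 1.5 0 0 -11.2 0; 1.5 0 0 -12.2 0; 1.5 0 0 -13.2 0; 1.5 0 0 -14.2 0; 1.5 0 0 -15.2 0; 1.5 0 0 -15.9 0; 1.5 0 0 -16.2 0; 1.5 0 0 -16.2 0; 1.5 0 0 -16.2 0"
}}

```text
time: 13.4
tcp_pos: [0.5298, 0.0382, 0.3822]
tool_rot: [-0.0, -0.707, 0.707, 0.0]
ft_force: [0.7, -0.5, -4.9]
gripper_width: 0.249
gripper_force: 50.0
```

```bash
python3 -c "
from h import *
go([.466,-.289,.382],-np.pi/2)
S=cam('side');cv2.imwrite('pics/s5.png',S[0][40:330,230:450,::-1].repeat(2,0).repeat(2,1))"
```

```text
t 13.4 tcp [0.5298 0.0382 0.3822] yaw -1.5708 shift cm [3.272e+01 6.370e+00 2.000e-02] turn -0.0 F [ 0.66 -0.51 -4.92] w 0.24935654878019214 49.99999299645424
```

View pics/s5.png

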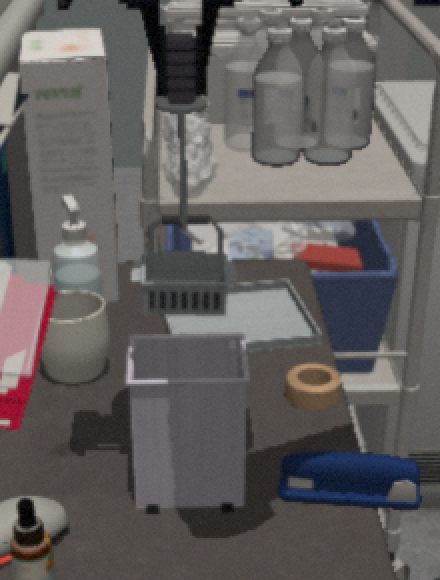

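The basket hangs level on the hook above the tank (body at about (187,280), bar at (187,225)). Carry it to the tray.

Emit:
{"fn": "carry_out", "kwargs": {
  "steps": "1.5 0.4 0.1 0 0; 1.5 1.2 0.2 0 0; 1.5 2.3 0.4 0 0; 1.5 3.7 0.7 0 0; 1.5 5.4 1 0 0; 1.5 7.2 1.4 0 0; 1.5 9.1 1.8 0 0; 1.5 11.1 2.2 0 0; 1.5 13.1 2.6 0 0; 1.5 15.1 2.9 0 0; 1.5 17.1 3.3 0 0; 1.5 19.1 3.7 0 0; 1.5 21.1 4.1 0 0; 1.5 23.1 4.5 0 0; 1.5 25.1 4.9 0 0; 1.5 27 5.3 0 0; 1.5 28.7 5.6 0 0; 1.5 30.2 5.9 0 0; 1.5 31.4 6.1 0 0; 1.5 32.2 6.3 0 0"
}}

```text
time: 15.12
tcp_pos: [0.4659, -0.2858, 0.3825]
tool_rot: [-0.0, -0.706, 0.708, 0.0]
ft_force: [0.1, 0.2, -5.6]
gripper_width: 0.249
gripper_force: 50.0
```

Emit:
{"fn": "carry_out", "kwargs": {
  "steps": "1.5 0.3 0.1 0 0; 1.5 0.5 0.1 0 0; 1.5 0.5 0.1 0 0; 1.5 0.5 0.1 0 0; 1.5 0.5 0.1 0 0; 1.5 0.5 0.1 0.5 0; 1.5 0.5 0.1 1.5 0; 1.5 0.5 0.1 2.8 0; 1.5 0.5 0.1 4.1 0; 1.5 0.5 0.1 5.4 0; 1.5 0.5 0.1 6.7 0; 1.5 0.5 0.1 8 0; 1.5 0.5 0.1 9.3 0; 1.5 0.5 0.1 10.6 0; 1.5 0.5 0.1 11.9 0; 1.5 0.5 0.1 13 0; 1.5 0.5 0.1 14 0; 1.5 0.5 0.1 14.5 0; 1.5 0.5 0.1 14.5 0; 1.5 0.5 0.1 14.5 0"
}}

```text
time: 16.78
tcp_pos: [0.466, -0.289, 0.2375]
tool_rot: [0.0, 0.707, -0.707, 0.0]
ft_force: [0.0, -0.1, -5.0]
gripper_width: 0.251
gripper_force: 50.0
```

```bash
python3 -c "
from h import *
go([.466,-.290,.185],-np.pi/2)
T=cam('side');cv2.imwrite('pics/s6.png',T[0][100:230,280:440,::-1].repeat(3,0).repeat(3,1))"
```

```text
t 16.7833 tcp [ 0.466  -0.289   0.2375] yaw -1.5705 shift cm [ 0.1  -0.    5.25] turn 0.0 F [ 0.04 -0.13 -5.03] w 0.2514159363094818 50.000232914462686
```

View pics/s6.png

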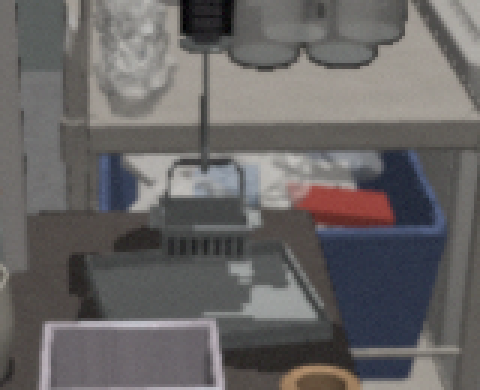

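The basket is level and over the tray (basket at about (200,225), upright handle at (205,190)). Lower it gently.

Emit:
{"fn": "carry_out", "kwargs": {
  "steps": "1.5 0 0 0.6 0; 1.5 0 0 1.4 0; 1.5 0 0 2.2 0; 1.5 0 0 3 0; 1.5 0 0 3.7 0; 1.5 0 0 4.2 0; 1.5 0 0 4.5 0; 1.5 0 0 4.7 0; 1.5 0 0 4.9 0; 1.5 0 0 5.1 0; 1.5 0 0 5.3 0; 1.5 0 0 5.5 0; 1.5 0 0 5.7 0; 1.5 0 0 5.8 0; 1.5 0 0 5.8 0; 1.5 0 0 5.8 0; 1.5 0 0 5.8 0"
}}

```text
time: 18.25
tcp_pos: [0.466, -0.289, 0.1798]
tool_rot: [-0.0, 0.707, -0.707, 0.0]
ft_force: [-0.5, 0.1, -0.7]
gripper_width: 0.246
gripper_force: 50.0
```

Emit:
{"fn": "carry_out", "kwargs": {
  "steps": "1.5 0 0 0.3 0; 1.5 0 0 0.6 0; 1.5 0 0 0.9 0; 1.5 0 0 1.2 0; 1.5 0 0 1.5 0; 1.5 0 0 1.6 0; 1.5 0 0 1.6 0; 1.5 0 0 1.6 0"
}}

```text
time: 18.92
tcp_pos: [0.4659, -0.2889, 0.1635]
tool_rot: [0.0, 0.707, -0.707, -0.0]
ft_force: [0.0, -0.2, -0.4]
gripper_width: 0.248
gripper_force: 50.0
```

Emit:
{"fn": "carry_out", "kwargs": {
  "steps": "1.5 -0.3 0 0 0; 1.5 -0.6 0 0 0; 1.5 -0.9 0 0 0; 1.5 -1.2 0 0 0; 1.5 -1.5 0 0 0; 1.5 -1.8 0 0 0; 1.5 -1.8 0 0 0"
}}

```text
time: 19.5
tcp_pos: [0.4659, -0.2703, 0.1636]
tool_rot: [-0.0, 0.707, -0.707, -0.0]
ft_force: [0.8, -0.4, -0.9]
gripper_width: 0.246
gripper_force: 50.0
```

No drag. Clear the handle, then rise.

Emit:
{"fn": "carry_out", "kwargs": {
  "steps": "1.5 -0.4 0 0 0; 1.5 -0.8 0 0 0; 1.5 -1.2 0 0 0; 1.5 -1.6 0 0 0; 1.5 -2 0 0 0; 1.5 -2.4 0 0 0; 1.5 -2.8 0 0 0; 1.5 -3.2 0 0 0; 1.5 -3.6 0 0 0; 1.5 -4 0 0 0; 1.5 -4.4 0 0 0; 1.5 -4.4 0 0 0; 1.5 -4.4 0 -0.5 0; 1.5 -4.4 0 -1 0; 1.5 -4.4 0 -1.5 0; 1.5 -4.4 0 -2 0; 1.5 -4.4 0 -2 0; 1.5 -4.4 0 -2 0"
}}

```text
time: 21.0
tcp_pos: [0.4661, -0.227, 0.1841]
tool_rot: [0.0, -0.707, 0.707, -0.0]
ft_force: [-0.0, -0.1, -1.6]
gripper_width: 0.249
gripper_force: 50.0
```

```bash
python3 -c "
from h import *
go([.4558,.328,.33],0)
T=cam('side');a=T[0][100:250,280:440,::-1].repeat(3,0).repeat(3,1)
U=cam('top');b=U[0][210:330,380:500,::-1].repeat(3,0).repeat(3,1)
b=cv2.copyMakeBorder(b,0,450-b.shape[0],0,0,cv2.BORDER_CONSTANT)
cv2.imwrite('pics/s7.png',cv2.resize(np.hstack([a,b]),None,fx=.93,fy=.93))"
```

```text
t 21.0 tcp [ 0.4661 -0.227   0.1841] yaw -1.5711 shift cm [-55.5    1.03 -14.6 ] turn -1.571 F [-0.03 -0.1  -1.64] w 0.24916687996663947 49.99987433664501
```

View pics/s7.png

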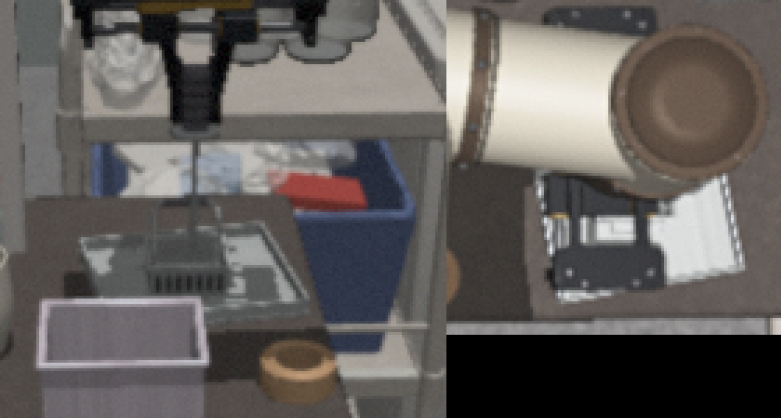

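The basket stands flat in the tray (at about (190,265)) and the hook is free above it. Return the hook.

Emit:
{"fn": "carry_out", "kwargs": {
  "steps": "1.5 0 0 -2 0; 1.5 0 0 -5 0; 1.5 0 0 -8 0; 1.5 0 0 -11 0; 1.5 -1 0 -14 0; 1.5 -4 0.1 -14.6 -0.1; 1.5 -7.5 0.2 -14.6 -0.2; 1.5 -11 0.3 -14.6 -0.3; 1.5 -14.5 0.4 -14.6 -0.4; 1.5 -18 0.5 -14.6 -0.5; 1.5 -21.5 0.6 -14.6 -0.6; 1.5 -25 0.7 -14.6 -0.7; 1.5 -28.5 0.8 -14.6 -0.8; 1.5 -32 0.9 -14.6 -0.9; 1.5 -35.5 1 -14.6 -1; 1.5 -39 1 -14.6 -1.1; 1.5 -42.5 1 -14.6 -1.2; 1.5 -46 1 -14.6 -1.3; 1.5 -49.5 1 -14.6 -1.4; 1.5 -52.5 1 -14.6 -1.5"
}}

```text
time: 22.77
tcp_pos: [0.4554, 0.3002, 0.329]
tool_rot: [0.0, 0.999, -0.032, -0.0]
ft_force: [0.8, -0.1, -0.3]
gripper_width: 0.248
gripper_force: 50.0
```

Emit:
{"fn": "carry_out", "kwargs": {
  "steps": "1.5 -2.4 0 0 -0.07; 1.5 -3 0 0 -0.07; 1.5 -3 0 0 -0.07; 1.5 -3 0 0 -0.07; 1.5 -3 0 0 -0.07; 1.5 -3 0 0 -0.07"
}}

```text
time: 23.27
tcp_pos: [0.4266, 0.2996, 0.3298]
tool_rot: [-0.0, 1.0, -0.001, 0.0]
ft_force: [-0.1, -0.6, -1.1]
gripper_width: 0.248
gripper_force: 50.0
```

```bash
python3 -c "
from h import *
go([.4558,.328,.15],0)"
```

```text
t 23.2667 tcp [0.4266 0.2996 0.3298] yaw -0.0026 shift cm [ 2.91 -2.85 17.98] turn -0.003 F [-0.05 -0.56 -1.08] w 0.24819936828934056 49.999968353658915
```

Emit:
{"fn": "carry_out", "kwargs": {
  "steps": "1.5 1.5 -1.4 0 0; 1.5 2.9 -2.8 0 -0.003; 1.5 2.9 -2.8 0 -0.003; 1.5 2.9 -2.8 0 -0.003; 1.5 2.9 -2.8 1 -0.003; 1.5 2.9 -2.8 3 -0.003; 1.5 2.9 -2.8 5 -0.003; 1.5 2.9 -2.8 7 -0.003; 1.5 2.9 -2.8 8 -0.003; 1.5 2.9 -2.8 8 -0.003; 1.5 2.9 -2.8 8 -0.003"
}}

```text
time: 24.18
tcp_pos: [0.4551, 0.3278, 0.2498]
tool_rot: [0.0, 1.0, 0.001, 0.0]
ft_force: [-0.2, -0.2, -0.3]
gripper_width: 0.246
gripper_force: 50.0
```

```bash
python3 -c "
from h import *
go([.4558,.328,.131],0)"
```

```text
t 24.1833 tcp [0.4551 0.3278 0.2498] yaw 0.0022 shift cm [ 0.07 -0.02 11.88] turn 0.002 F [-0.18 -0.24 -0.27] w 0.24573632529418538 50.000034933909774
```

Emit:
{"fn": "carry_out", "kwargs": {
  "steps": "1.5 0.1 0 0.6 0; 1.5 0.1 0 1.2 0; 1.5 0.1 0 1.8 0; 1.5 0.1 0 2.4 0; 1.5 0.1 0 3 0; 1.5 0.1 0 3 0; 1.5 0.1 0 3 0"
}}

```text
time: 24.77
tcp_pos: [0.4559, 0.328, 0.219]
tool_rot: [0.0, 1.0, 0.001, -0.0]
ft_force: [0.9, 0.8, -1.1]
gripper_width: 0.251
gripper_force: 50.0
```

Emit:
{"fn": "carry_out", "kwargs": {
  "steps": "1.5 0 0 1 0; 1.5 0 0 2 0; 1.5 0 0 3 0; 1.5 0 0 4 0; 1.5 0 0 5 0; 1.5 0 0 6 0; 1.5 0 0 7 0; 1.5 0 0 7.8 0; 1.5 0 0 8.3 0; 1.5 0 0 8.6 0; 1.5 0 0 8.8 0; 1.5 0 0 8.9 0; 1.5 0 0 8.9 0; 1.5 0 0 8.9 0"
}}

```text
time: 25.93
tcp_pos: [0.4562, 0.3284, 0.131]
tool_rot: [-0.0, 1.0, 0.001, 0.0]
ft_force: [-0.4, -0.4, -1.2]
gripper_width: 0.25
gripper_force: 50.0
```

Emit:
{"fn": "carry_out", "kwargs": {
  "steps": "1.5 0 0 0.1 0; 1.5 0 0 0.15 0; 1.5 0 0 0.15 0; 2.4 0 0 0.15 0; 2.8 0 0 0.15 0; 3.5 0 0 0.15 0; 5 0 0 0.15 0; 7 0 0 0.15 0; 7 0 0 0.15 0; 7 0 0 0.15 0; 7 0 0 0.15 0; 7 0 0 0.15 0; 7 0 0 0.15 0; 7 0 0 0.15 0; 7 0 0 0.15 0; 7 0 0 0.15 0"
}}

```text
time: 27.27
tcp_pos: [0.456, 0.3282, 0.1291]
tool_rot: [-0.0, 1.0, 0.001, 0.0]
ft_force: [0.3, -0.1, 0.6]
gripper_width: 0.8
gripper_force: 0.0
```

Emit:
{"fn": "carry_out", "kwargs": {
  "steps": "7 0 0 0 0; 7 0 0 0 0; 7 0 0 -1 0; 7 0 0 -3 0; 7 0 0 -6 0; 7 0 0 -9 0; 7 0 0 -12 0; 7 0 0 -15 0; 7 -3 0 -15 0; 7 -6 0 -15 0; 7 -8 -4 -15 0; 7 -8 -8 -15 0; 7 -8 -12 -15 0; 7 -8 -14 -15 0; 7 -8 -14 -15 0; 7 -8 -14 -15 0; 7 -8 -14 -15 0; 7 -8 -14 -15 0"
}}

```text
time: 28.77
tcp_pos: [0.3759, 0.467, 0.2797]
tool_rot: [-0.0, 1.0, 0.001, 0.0]
ft_force: [-0.1, -0.3, 1.4]
gripper_width: 0.807
gripper_force: 0.0
```

```bash
python3 -c "
from h import *
go([.4558,.328,.131],0)
T=cam('side');U=cam('top');b=U[0][190:330,140:500,::-1]
cv2.imwrite('pics/s8.png',np.vstack([T[0][130:440,220:580,::-1],b]))"
```

```text
t 28.7667 tcp [0.3759 0.467  0.2797] yaw 0.0014 shift cm [ 7.97 13.92 14.87] turn 0.001 F [-0.13 -0.34  1.39] w 0.8071344274133185 0.0
```

View pics/s8.png

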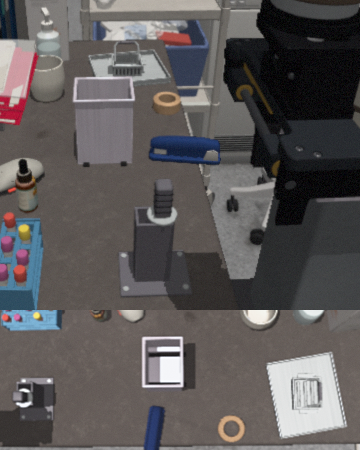

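The hook hangs in its holder (162,213) with the collar on the rim. The basket stands flat near the tray's centre (307,392), and the bystanders are undisturbed.

```bash
python3 -c "
from workcell import bot
print(bot.hand_in())"
```

```text
the job is handed in; nothing more can be done
None
```

The basket stands flat in the tray, the hook is back in its holder, the bystanders look undisturbed in the final pictures, and I handed the job in at about 29 s; no verdict was shown.

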